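# Seat and lock the drip tray of the espresso machine

### The job

The drip tray of the espresso machine has been put back crooked and not pushed in: slide it gently in under the machine's upper housing until it sits flush against both the machine's body at the back and the red side stop. Then lock it there by plugging the orange and black locking block upright and fully home into the square hole in the machine's base just in front of the tray, and let go. Leave the cup stack, the milk jug and the tamper where they stand.

Things in the scene. Friction and masses are not known exactly. Their poses are not given: they have to be found in the camera images.
- machine: Fixed steel espresso machine, 270 mm wide, 350 high. Origin on the bench under the centre of the seated tray's place; x points from the open front into the machine (the way the tray slides in), y to the red side stop, z up. Base plate: top at z 32 mm, x -142 to 70, y -135 to 135. Rear stop: upright body face at x 70. Red side stop: rail 16 mm high on the plate, x -80 to 70, face at y 95.
- stop_corner (a point): Corner of the fixture: where the rear stop face (x 70) and the side stop face (y 95) meet the top of the base plate (z 32); axes as the machine's.
- socket (a point): Centre of the mouth of the square socket hole, on top of the base plate (machine frame x -95, y 0, z 32 mm). Hole 32.5 x 32.5 mm, sides along the machine's x and y, 29 mm deep, small chamfer. It lies 25 mm in front of the seated tray's front edge.
- housing_edge (a point): Middle of the lower front edge of the upper housing (machine frame x -80, y 0, z 150 mm). The housing overhangs the tray's place, 150 to 350 mm above the bench, x -80 to 70, y -72 to 72, so a tool at the tray's front or at the socket must lean out. The front and the -y side are open; strips of the tray's place 23 mm wide show from above on either side.
- tray: Loose steel drip tray with slotted black top, about 0.35 kg, 140 mm (x) by 190 (y) by 32 high, a plain closed block to the touch. Origin: centre of its underside; axes as the machine's when seated: its +x edge goes to the rear stop, its +y edge to the side stop. Seated, its origin is at machine x 0, y 0, z 32 mm.
- tray_corner (a point): Lower corner of the tray (tray frame x 70, y 95, z 0 mm) that belongs at stop_corner; axes as the tray's.
- block: Loose locking block, 90 mm tall, upright on the bench: orange foot (plug) 30 x 30 mm, 25 high; orange collar 44 x 44, z 25 to 35; black grip 28 x 28, z 35 to 90. Origin: centre of the foot's underside, x and y along its sides; any quarter turn fits. Seated, the collar rests on the base plate and the origin is 25 mm below the socket mouth.
- cup_stack: Bystander: stack of red and white cups, 82 mm across, 135 mm high, origin at the centre of its underside.
- milk_jug: Bystander: steel milk jug, 84 mm across, 100 mm high, with a handle, origin at the centre of its underside.
- tamper: Bystander: dark steel coffee tamper, 58 mm across, 90 mm high, origin at the centre of its underside.

How it is judged:
On the way, in this order (a step that is already met when the one before it is completed fails the run):
1. the tray is flush against the rear stop and the side stop (its corner within 2 mm of both, square within 0.015 rad) (x of tray_corner in the frame of stop_corner above -0.002 m and y of tray_corner in the frame of stop_corner above -0.002 m and angle between the x axis of tray and the x axis of machine, either way round below 0.015 rad), for 0.2 s.
2. the locking block is fully home in the socket (horizontal distance between block and socket below 0.004 m and z of block in the frame of socket below -0.022 m and angle between block's own z axis and vertical below 0.06 rad), for 0.2 s.
At the end, for the whole second after the job is handed in: The tray lies flat on the base plate with its corner within 2 mm of both stop faces and its edges square to them within 0.015 rad; the locking block stands upright (0.06 rad) in the socket, within 4 mm of its centre and at least 22 mm deep of 25; both are at rest (all of step 1 and all of step 2 and z of tray_corner in the frame of stop_corner below 0.003 m and linear speed of each of block, tray below 0.01 m/s); the robot touches nothing.
It fails at once if the tray is rammed: more than 60 N between fingers and tray (contact force between the fingers and tray above 60 N).
It fails at once if the cup stack, the milk jug or the tamper is moved by more than 30 mm (distance of any of cup_stack, milk_jug, tamper from where it was at the start of the episode above 0.03 m).
It also fails if it takes over 72 s, if anything falls off the work surface, if the arm or the gripper's body presses on something with over 40 N, if the wrist force passes 120 N, or if a joint passes its speed limit or range.

### The arm

A 6-joint arm with a two-finger parallel gripper is mounted at the origin on the work surface. World frame = base frame: x ahead of the robot, y to its left, z up, the work surface at z = 0. Lengths are in m, angles in rad, forces in N, time in s.
With the tool pointing down it reaches from about 0.225 to 0.875 m from the base axis. Payload 3.4 kg.
Tool frame: the origin (TCP) lies at the very end of the fingers, on their centre line; the grasp point (between the pads) lies manip.grip_point_offset behind it (manip.grip_point_offset is the distance from the TCP to the grasp point, in m); z points along the fingers, y is the line along which they close (so a half turn about z gives the same grasp; the last joint's range is limited). The gripper opens to 85 mm and grips with 20 to 120 N. Pads are 22 mm wide; open, the fingers measure 114 mm over their backs; the gripper's body (76 mm by 85 mm) begins 54 mm behind the grasp point. The pads swing forward as they close: fully open they stand 13 mm farther back than shut.
Start: joints at [1.179, 0.276, 1.505, -0, 1.361, -0.121], TCP at [0.154, 0.554, 0.231] pointing down, gripper open.
Joint ranges: [-2.89, 2.89], [-0.75, 2.08], [0.22, 2.7], [-1.18, 4.32], [0.11, 2.71], [-2.7, 2.7]. Speed limits (rad/s): [2.57, 2.57, 3.14, 3.14, 3.14, 3.14].

### API

Orientations are given as a unit quaternion [w, x, y, z].
In Python, from rig import manip gives the robot as it stands.
- The arm moves only by the shell command python3 -m pendant 'ROWS' [FORCE]. ROWS is JSON, a list of rows, each an object of numbers: "jaw": the opening, from -1 (shut) to 1 (fully open); "tx", "ty", "tz": the shift along the world's x, y, z in cm; "ax", "ay", "az": the turn, a rotation vector about the world's x, y, z in degrees. In form: [{"jaw": .., "tx": .., "ty": .., "tz": .., "ax": .., "ay": .., "az": ..}, ...]. A call has 1 to 10 rows; each row is the pose to reach, as a shift and turn from the pose commanded when the call began; what a row does not reach only later rows make up. A row lasts 1/8 s, in which the tool goes at most 62.5 mm and 10.7 degrees, less where a joint would pass 70% of its speed; a pose out of reach is approached as far as the arm can. A call with a gripper value outside its range is refused whole. The fingers move at their own pace and stop on an object; FORCE is the grip in N (left out, the last holds). Time passes only in rows, so rows that repeat a pose let the fingers close. It gives the time, the measured TCP pose, the force, the opening and the grip force at its end, in the units of the state.
- manip.get_state(): the state, without advancing time (a new reading comes with each control period).
- manip.get_image(name): name is "scene" or "top"; returns a dict with "pixels" (420x560x3 uint8, blue, green, red), "depth" (420x560 float32, m along the optical axis (not along the pixel's ray), 0 where there is no reading), "fx", "fy", "cx", "cy" (pixels), "pose" (4x4, takes a point from camera to world coordinates). Camera axes: x right, y down, z forward; pixel columns grow to the right and rows downward; lengths in m; the calibration is good to about 2 mm. A picture is of the moment at which its call begins.
- manip.sign_off(): hands the job in; it is judged then, once.
The state is a dict: "clock": time; "qpos": joint angles; "qd": joint speeds; "effort": joint torques, N m; "position": TCP position; "ee_rot": TCP orientation; "contact_force": force on the tool from outside, world axes, zero at the start; "moment": the same for the moment, N m; "width": finger opening in m; "gripper_force": force on a finger pad.
Only numpy, scipy, OpenCV 4.12 (cv2) and the standard library are available. Lean on these libraries where they do the work, as an engineer would, in place of code of your own. Each camera call takes 0.05 s, during which the arm holds its last target. There are 200 camera calls.

## Working session

There is one attempt and no reset: what is moved stays moved. The work goes in short steps, Python scripts to look and compute and a shell command to move; the robot and the scene stay as the last step left them, time stands still between calls to the robot, and variables do not carry over. Pictures are saved under pics/ and viewed, at most 13 in all, crops included, and the job is handed in when it is done.

```bash
ls; mkdir -p pics
python3 - <<'E'
from rig import manip
import cv2,numpy as np
print(manip.get_state(), manip.grip_point_offset)
for n in ("scene","top"):
    im=manip.get_image(n); cv2.imwrite(f"pics/{n}0.png",im["pixels"]); np.savez(f"{n}0.npz",**im)
    print(n,im["fx"],im["cx"],im["cy"],np.round(im["pose"],3).tolist())
E
```

```text
pics
{'clock': 0.0, 'qpos': array([ 1.17901326e+00,  2.76580178e-01,  1.50611686e+00, -1.92198753e-05,
        1.36073099e+00, -1.20979608e-01]), 'qd': array([ 9.43728272e-05, -1.80854101e-05,  8.03989307e-04,  7.97594759e-04,
        7.57277088e-05, -1.86000721e-04]), 'effort': array([-8.93378165e-04, -4.16764712e+01, -2.45806038e+01, -1.85744502e-04,
        1.12394782e-02, -1.95961366e-05]), 'position': array([0.15361098, 0.55354766, 0.23045466]), 'ee_rot': array([-2.23619647e-04,  1.34986326e-01,  9.90847036e-01, -8.90076529e-04]), 'contact_force': array([ 0.94595434, -0.43530205,  0.18500445]), 'moment': array([ 0.00917248, -0.00363752,  0.03271824]), 'gripper_force': 0.0, 'width': 0.0853223238994041} 0.0187
scene 412.327659980082 280.0472077484763 209.23914578197628 [[-0.788, 0.521, -0.329, 0.899], [0.616, 0.659, -0.432, 0.477], [-0.008, -0.543, -0.84, 0.893], [0.0, 0.0, 0.0, 1.0]]
top 415.9492985678529 284.79805339830335 208.59710781692763 [[0.056, -0.977, 0.205, 0.381], [-0.998, -0.055, 0.012, 0.07], [-0.0, -0.205, -0.979, 1.19], [0.0, 0.0, 0.0, 1.0]]
```

View pics/scene0.png

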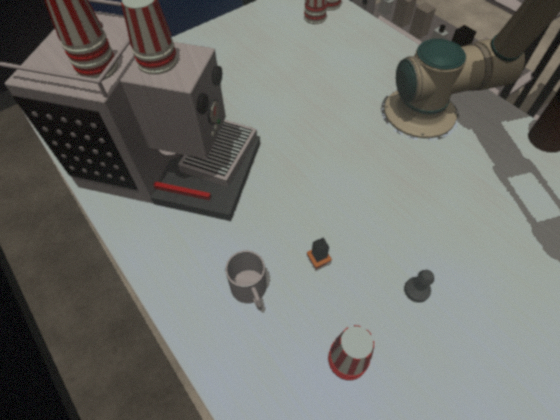

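View pics/top0.png

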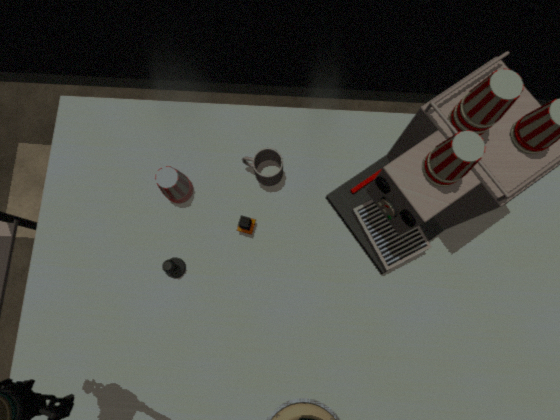

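The scene view shows the machine at upper left, with the tray at (215,150), the red rail at (183,190), the block at (319,253), the jug at (246,275), the cups at (352,352) and the tamper at (420,285). The top view shows the plate front edge from (327,197) to (384,272), the block at (246,225), the jug at (268,165), the cups at (173,184) and the tamper at (174,267).

```bash
cat > h.py <<'E'
import numpy as np,cv2
def load(n): return dict(np.load(n+".npz"))
def cloud(im):
    v,u=np.indices(im["depth"].shape); d=im["depth"]
    P=np.stack([(u-im["cx"])/im["fx"]*d,(v-im["cy"])/im["fy"]*d,d],-1)
    return P@im["pose"][:3,:3].T+im["pose"][:3,3]
def ray(im,uv,z):
    uv=np.atleast_2d(np.asarray(uv,float))
    r=np.c_[(uv[:,0]-im["cx"])/im["fx"],(uv[:,1]-im["cy"])/im["fy"],np.ones(len(uv))]@im["pose"][:3,:3].T
    o=im["pose"][:3,3]; return o+r*((z-o[2])/r[:,2])[:,None]
def proj(im,P):
    p=(np.atleast_2d(P)-im["pose"][:3,3])@im["pose"][:3,:3]
    return np.c_[p[:,0]/p[:,2]*im["fx"]+im["cx"],p[:,1]/p[:,2]*im["fy"]+im["cy"]]
E
python3 - <<'E'
from h import *
t=load("top0");s=load("scene0")
a=cv2.resize(t["pixels"][160:285,310:450],None,fx=4,fy=4,interpolation=cv2.INTER_CUBIC)
b=cv2.resize(s["pixels"][110:225,140:270],None,fx=4,fy=4,interpolation=cv2.INTER_CUBIC)
g=lambda x:np.uint8(255*(x/255.)**.6)
cv2.imwrite("pics/ctop.png",g(a));cv2.imwrite("pics/cscene.png",g(b))
for n,im in(("top",t),("scene",s)):
    C=cloud(im);z=C[...,2]
    for lo,hi in((-.01,.01),(.028,.037),(.044,.052),(.058,.07),(.085,.095)):
        m=(z>lo)&(z<hi)&(im["depth"]>0);print(n,lo,m.sum(),np.median(z[m]) if m.any() else 0)
    hsv=cv2.cvtColor(im["pixels"],cv2.COLOR_BGR2HSV)
    for nm,m in(("red",((hsv[...,0]<5)|(hsv[...,0]>174))&(hsv[...,1]>150)&(hsv[...,2]>60)),("orange",(hsv[...,0]>6)&(hsv[...,0]<22)&(hsv[...,1]>120)&(hsv[...,2]>60))):
        k,l,st,c=cv2.connectedComponentsWithStats(m.astype(np.uint8))
        for i in range(1,k):
            if st[i,4]>25: print(n,nm,st[i],c[i].round(1),np.median(C[l==i],0).round(4))
E
```

```text
top -0.01 138807 0.0010536236886251604
top 0.028 2142 0.03308310805771297
top 0.044 305 0.04861288700572053
top 0.058 2496 0.06576097710152495
top 0.085 382 0.09040459512546184
top red [351 169  31  24 157] [365.2 181.4] [ 0.708  -0.1354  0.049 ]
top orange [237 219  19  15  93] [247.7 227.7] [0.5566 0.1783 0.0356]
scene -0.01 131836 -0.00026837182851863206
scene 0.028 3445 0.03197751633004986
scene 0.044 969 0.04778558211777173
scene 0.058 3059 0.06449788422600955
scene 0.085 1008 0.0896859723022409
scene red [ 50   0  21  45 192] [60.  20.8] [ 0.7947 -0.2774  0.4767]
scene red [ 64   0  24  44 240] [75.8 20.1] [ 0.772  -0.2646  0.4749]
scene red [143   8  17  43 162] [151.1  28.5] [ 0.6656 -0.2082  0.4427]
scene red [130  10  14  42 150] [136.4  29.4] [ 0.6881 -0.2214  0.4452]
scene red [ 67  44  41  17 168] [88.1 54.8] [ 0.779  -0.2643  0.4054]
scene red [137  54  37  13 127] [155.5  62.3] [ 0.6782 -0.2074  0.3731]
scene red [ 75  65  30   9 109] [90.4 70.3] [ 0.7866 -0.2647  0.3737]
scene red [154 182  56  16 278] [180.9 189.4] [ 0.7283 -0.1618  0.0474]
scene orange [308 251  23  16 127] [317.9 259.8] [0.5831 0.2038 0.0347]
```

View pics/ctop.png

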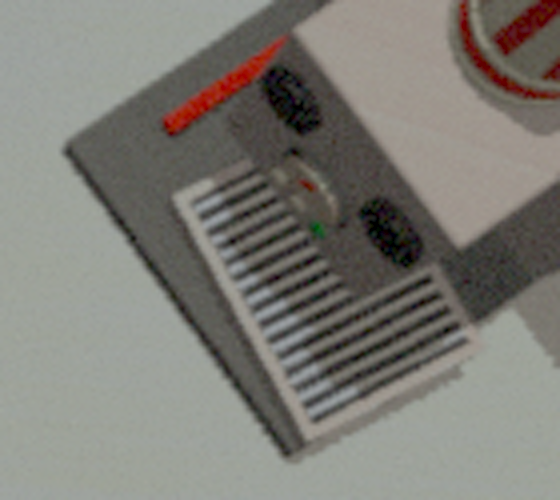

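View pics/cscene.png

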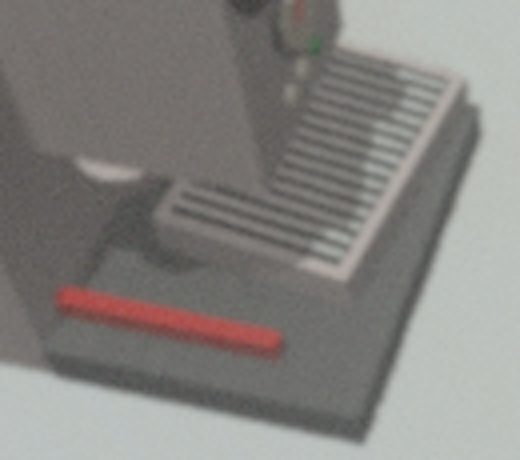

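```bash
cat >> h.py <<'E'
def edge(im,p,q,z,sgn,w=2.5):
    """subpixel edge between pixels p,q; sgn=+1: brighter on the left-hand normal (n=(dy,-dx))"""
    g=cv2.GaussianBlur(cv2.cvtColor(im["pixels"],cv2.COLOR_BGR2GRAY).astype(np.float32),(0,0),.7)
    p,q=np.array(p,float),np.array(q,float);d=(q-p)/np.linalg.norm(q-p);n=np.array([d[1],-d[0]])
    s=np.arange(-w,w+.01,.1);T=np.linspace(.12,.88,40)
    X=p+T[:,None]*(q-p);G=X[:,None]+s[None,:,None]*n
    I=cv2.remap(g,G[...,0].astype(np.float32),G[...,1].astype(np.float32),cv2.INTER_LINEAR)
    D=np.gradient(I,axis=1)*sgn;k=D.argmax(1);ok=(k>1)&(k<len(s)-2)
    E=X+s[k][:,None]*n
    E=E[ok]
    vx,vy,x0,y0=cv2.fitLine(E.astype(np.float32),cv2.DIST_HUBER,0,.01,.01).ravel()
    r=np.abs((E-[x0,y0])@[-vy,vx]);v=np.array([vx,vy])*np.sign(vx*d[0]+vy*d[1])
    m=np.array([x0,y0]);W=ray(im,[m-v*15,m+v*15],z)[:,:2]
    a=W[1]-W[0];a/=np.linalg.norm(a)
    return W[0],a,len(E),np.median(r)
def isect(A,B):
    t=np.linalg.solve(np.c_[A[1],-B[1]],B[0]-A[0]);return A[0]+t[0]*A[1]
E
cat > meas.py <<'E'
from h import *
t=load("top0");s=load("scene0")
ct=lambda x,y:(310+(x-1.5)/4,160+(y-1.5)/4)
cs=lambda x,y:(140+(x-1.5)/4,110+(y-1.5)/4)
deg=lambda a:round(np.degrees(np.arctan2(a[1],a[0])),2)
E={}
def go(k,*a):
    E[k]=edge(*a);print(k,deg(E[k][1]),E[k][2:])
go("t_pf0",t,ct(66,152),ct(290,460),0,-1)     # bench bright on right side?
go("t_pf",t,ct(74,155),ct(295,450),.032,+1,1.5)
go("t_py",t,ct(68,150),ct(290,5),.032,+1)
go("s_pf",s,cs(478,115),cs(360,410),.032,-1)
go("s_py",s,cs(50,360),cs(360,410),.032,+1)
go("s_rail",s,cs(60,290),cs(280,332),.048,-1,1.5)
go("t_tf",t,ct(175,195),ct(305,440),.064,+1)
go("t_ty-",t,ct(305,440),ct(475,345),.064,+1)
go("t_ty+",t,ct(175,195),ct(245,160),.064,-1)
go("s_tf",s,cs(465,75),cs(345,280),.064,-1)
go("s_ty+",s,cs(345,280),cs(160,215),.064,-1)
for a,b in(("t_pf","t_py"),("s_pf","s_py"),("t_tf","t_ty-"),("t_tf","t_ty+"),("s_tf","s_ty+")):print(a,b,isect(E[a],E[b]).round(4))
E
python3 meas.py
```

```text
t_pf0 -142.8 (40, np.float64(0.1962969847357279))
t_pf -142.45 (40, np.float64(0.15729541733394165))
t_py -53.24 (12, np.float64(1.6421079623321273e-06))
s_pf 37.71 (40, np.float64(0.16801548817232415))
s_py 127.37 (40, np.float64(0.22478432202543525))
s_rail 128.14 (30, np.float64(0.14002027807693634))
t_tf -149.89 (40, np.float64(0.13728463447720773))
t_ty- -60.15 (40, np.float64(0.1414007731392926))
t_ty+ -60.8 (40, np.float64(0.1486670296661977))
s_tf 30.2 (40, np.float64(0.11348247489358668))
s_ty+ -59.62 (40, np.float64(0.13896533277708809))
t_pf t_py [ 0.6703 -0.0323]
s_pf s_py [ 0.6696 -0.032 ]
t_tf t_ty- [ 0.4631 -0.1972]
t_tf t_ty+ [ 0.6269 -0.1022]
s_tf s_ty+ [ 0.6262 -0.1023]
```

```bash
cat >> h.py <<'E'
from scipy.spatial.transform import Rotation as Ro
TH=np.radians(-52.45);EX=np.array([np.cos(TH),np.sin(TH),0]);EY=np.array([-np.sin(TH),np.cos(TH),0]);O=np.array([.6495,-.227,0])
def m2w(x,y,z): return O+EX*x/1e3+EY*y/1e3+np.array([0,0,z/1e3])
def w2m(p): p=np.asarray(p)-O; return np.array([p@EX,p@EY,p[2]])*1e3
def tool(head,lean,yflip=1):
    """tool z = sin(lean) along heading az(deg), down; y horizontal, +90deg from heading"""
    h=np.radians(head);l=np.radians(lean)
    z=np.array([np.sin(l)*np.cos(h),np.sin(l)*np.sin(h),-np.cos(l)]);y=yflip*np.array([-np.sin(h),np.cos(h),0])
    return Ro.from_matrix(np.c_[np.cross(y,z),y,z])
def cur(st): q=st["ee_rot"]; return Ro.from_quat(np.r_[q[1:],q[0]])
def plan(st,P,R):
    print("shift cm",((P-st["position"])*100).round(2),"turn deg",np.degrees((R*cur(st).inv()).as_rotvec()).round(1))
E
python3 - <<'E'
from h import *; from rig import manip
st=manip.get_state()
for f in(1,-1): plan(st,m2w(-170,-45,230),tool(np.degrees(TH),40,f))
print(m2w(-95,0,32))
E
```

```text
shift cm [ 3.566e+01 -6.733e+01 -5.000e-02] turn deg [-22.7 -33.8 -35.4]
shift cm [ 3.566e+01 -6.733e+01 -5.000e-02] turn deg [-43.1  29.2 135.7]
[ 0.59160191 -0.15168193  0.032     ]
```

```bash
python3 -m pendant '[{"jaw":1,"tx":35.7,"ty":-67.3,"tz":0,"ax":-22.7,"ay":-33.8,"az":-35.4},{"jaw":1,"tx":35.7,"ty":-67.3,"tz":0,"ax":-22.7,"ay":-33.8,"az":-35.4},{"jaw":1,"tx":35.7,"ty":-67.3,"tz":0,"ax":-22.7,"ay":-33.8,"az":-35.4},{"jaw":1,"tx":35.7,"ty":-67.3,"tz":0,"ax":-22.7,"ay":-33.8,"az":-35.4},{"jaw":1,"tx":35.7,"ty":-67.3,"tz":0,"ax":-22.7,"ay":-33.8,"az":-35.4},{"jaw":1,"tx":35.7,"ty":-67.3,"tz":0,"ax":-22.7,"ay":-33.8,"az":-35.4},{"jaw":1,"tx":35.7,"ty":-67.3,"tz":0,"ax":-22.7,"ay":-33.8,"az":-35.4},{"jaw":1,"tx":35.7,"ty":-67.3,"tz":0,"ax":-22.7,"ay":-33.8,"az":-35.4},{"jaw":1,"tx":35.7,"ty":-67.3,"tz":0,"ax":-22.7,"ay":-33.8,"az":-35.4},{"jaw":1,"tx":35.7,"ty":-67.3,"tz":0,"ax":-22.7,"ay":-33.8,"az":-35.4}]'
python3 - <<'E'
from h import *; from rig import manip
st=manip.get_state();print(st["qpos"].round(2),w2m(st["position"]).round(1))
plan(st,m2w(-170,-45,120),tool(np.degrees(TH),40))
E
```

```text
clock: 1.35
position: [0.4472, 0.0004, 0.2313]
ee_rot: [0.307, 0.415, 0.843, -0.15]
contact_force: [1.4, 0.6, 0.0]
width: 0.0853
gripper_force: 0.0
[ 0.35  0.01  2.06 -0.82  1.    0.13] [-303.6  -21.8  231.3]
shift cm [  6.3  -12.   -11.13] turn deg [-0.   0.1 -0.1]
```

```bash
python3 -m pendant '[{"jaw":1,"tx":6.3,"ty":-12,"tz":-8},{"jaw":1,"tx":6.3,"ty":-12,"tz":-11},{"jaw":1,"tx":6.3,"ty":-12,"tz":-19.4},{"jaw":1,"tx":6.3,"ty":-12,"tz":-19.4},{"jaw":1,"tx":6.3,"ty":-12,"tz":-19.4},{"jaw":1,"tx":6.3,"ty":-12,"tz":-19.4}]'
python3 - <<'E'
from h import *; from rig import manip
st=manip.get_state();print(st["qpos"].round(2),w2m(st["position"]).round(1))
plan(st,m2w(-75,-45,37),tool(np.degrees(TH),40))
im=manip.get_image("scene");cv2.imwrite("pics/p1.png",np.uint8(255*(im["pixels"]/255.)**.7))
E
```

```text
[ 0.35  0.01  2.06 -0.82  1.    0.13] [-303.6  -21.8  231.3]
shift cm [ 12.09 -19.54 -19.43] turn deg [-0.   0.1 -0.1]invalid input at $[0]: expected keys jaw, tx, ty, tz, ax, ay, az
```

View pics/p1.png

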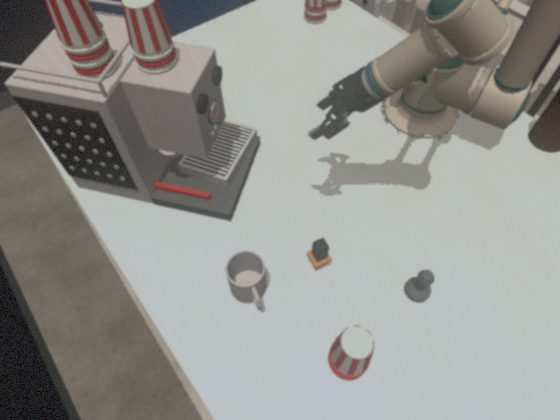

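The arm (gripper at (345,110)) is leaning towards the machine as intended, clear of everything. Every row needs all the keys.

```bash
python3 -m pendant '[{"jaw":1,"tx":6.3,"ty":-12,"tz":-8,"ax":0,"ay":0,"az":0},{"jaw":1,"tx":6.3,"ty":-12,"tz":-11,"ax":0,"ay":0,"az":0},{"jaw":1,"tx":6.3,"ty":-12,"tz":-19.4,"ax":0,"ay":0,"az":0},{"jaw":1,"tx":6.3,"ty":-12,"tz":-19.4,"ax":0,"ay":0,"az":0},{"jaw":1,"tx":6.3,"ty":-12,"tz":-19.4,"ax":0,"ay":0,"az":0},{"jaw":1,"tx":6.3,"ty":-12,"tz":-19.4,"ax":0,"ay":0,"az":0}]'
python3 - <<'E'
from h import *; from rig import manip
st=manip.get_state();print(st["qpos"].round(2),w2m(st["position"]).round(1),st["contact_force"])
plan(st,m2w(-75,-45,37),tool(np.degrees(TH),40))
E
```

```text
clock: 2.15
position: [0.5198, -0.1072, 0.0716]
ee_rot: [0.278, 0.423, 0.849, -0.151]
contact_force: [0.0, 0.5, 0.6]
width: 0.0853
gripper_force: 0.0
[ 0.01  0.31  2.19 -1.18  0.56  0.37] [-174.1  -29.8   71.6] [0.03696981 0.54266096 0.55772588]
shift cm [ 4.83 -8.78 -3.46] turn deg [-1.8 -2.8  1. ]
```

Run:
```python
from h import *; from rig import manip
st=manip.get_state()
plan(st,m2w(-165,-45,60),tool(np.degrees(TH),31))
```

```text
shift cm [-0.65 -1.65 -1.16] turn deg [5.4 2.6 0.9]
```

```bash
python3 -m pendant '[{"jaw":1,"tx":-0.6,"ty":-1.6,"tz":0,"ax":5.4,"ay":2.6,"az":0.9},{"jaw":1,"tx":-0.6,"ty":-1.6,"tz":-1.2,"ax":5.4,"ay":2.6,"az":0.9},{"jaw":1,"tx":-0.6,"ty":-1.6,"tz":-1.2,"ax":5.4,"ay":2.6,"az":0.9},{"jaw":1,"tx":-0.6,"ty":-1.6,"tz":-1.2,"ax":5.4,"ay":2.6,"az":0.9}]'
python3 - <<'E'
from h import *; from rig import manip
st=manip.get_state();print(st["qpos"].round(2),w2m(st["position"]).round(1),st["contact_force"])
plan(st,m2w(-160,-45,37),tool(np.degrees(TH),31))
E
```

```text
clock: 2.65
position: [0.5137, -0.1226, 0.0603]
ee_rot: [0.24, 0.425, 0.864, -0.118]
contact_force: [-0.3, 0.5, 0.2]
width: 0.0856
gripper_force: 0.0
[-0.11  0.29  2.18 -0.98  0.47  0.08] [-165.5  -44.    60.3] [-0.2554316   0.54181107  0.22939492]
shift cm [ 0.26 -0.5  -2.33] turn deg [ 0.   0.1 -0. ]
```

```bash
python3 -m pendant '[{"jaw":1,"tx":0.6,"ty":-0.9,"tz":-1.2,"ax":0,"ay":0,"az":0},{"jaw":1,"tx":0.7,"ty":-1,"tz":-2.3,"ax":0,"ay":0,"az":0},{"jaw":1,"tx":0.7,"ty":-1,"tz":-2.3,"ax":0,"ay":0,"az":0}]'
python3 - <<'E'
from h import *; from rig import manip
st=manip.get_state();print(st["qpos"].round(2),w2m(st["position"]).round(1),st["contact_force"])
plan(st,m2w(-100,-45,37),tool(np.degrees(TH),31))
E
```

```text
clock: 3.02
position: [0.5204, -0.1326, 0.036]
ee_rot: [0.239, 0.425, 0.865, -0.118]
contact_force: [-0.2, 0.4, 0.4]
width: 0.0856
gripper_force: 0.0
[-0.13  0.34  2.2  -1.1   0.42  0.19] [-153.5  -44.8   36. ] [-0.18129256  0.35457329  0.36205124]
shift cm [ 3.24 -4.26  0.1 ] turn deg [ 0.  -0.1 -0.1]
```

```bash
python3 -m pendant '[{"jaw":1,"tx":0.31,"ty":-0.4,"tz":0,"ax":0,"ay":0,"az":0},{"jaw":1,"tx":0.61,"ty":-0.8,"tz":0,"ax":0,"ay":0,"az":0},{"jaw":1,"tx":0.92,"ty":-1.2,"tz":0,"ax":0,"ay":0,"az":0},{"jaw":1,"tx":1.22,"ty":-1.6,"tz":0,"ax":0,"ay":0,"az":0},{"jaw":1,"tx":1.53,"ty":-2.0,"tz":0,"ax":0,"ay":0,"az":0},{"jaw":1,"tx":1.83,"ty":-2.4,"tz":0,"ax":0,"ay":0,"az":0},{"jaw":1,"tx":2.14,"ty":-2.8,"tz":0,"ax":0,"ay":0,"az":0},{"jaw":1,"tx":2.44,"ty":-3.2,"tz":0,"ax":0,"ay":0,"az":0},{"jaw":1,"tx":2.75,"ty":-3.6,"tz":0,"ax":0,"ay":0,"az":0},{"jaw":1,"tx":3.05,"ty":-4.0,"tz":0,"ax":0,"ay":0,"az":0}]'
python3 - <<'E'
from h import *; from rig import manip
st=manip.get_state();print(st["qpos"].round(2),w2m(st["position"]).round(1),st["contact_force"])
for n in("top","scene"):
  im=manip.get_image(n);np.savez(n+"1.npz",**im)
t=load("top1")["pixels"][160:285,310:450];s=load("scene1")["pixels"][100:225,140:280]
cv2.imwrite("pics/p2.png",np.uint8(255*(cv2.resize(np.hstack([t,s]),None,fx=2.8,fy=2.8)/255.)**.6))
E
```

```text
clock: 4.28
position: [0.5516, -0.1734, 0.0362]
ee_rot: [0.24, 0.426, 0.864, -0.118]
contact_force: [-1.4, 1.2, 0.3]
width: 0.0854
gripper_force: 1.0
[-0.22  0.37  2.13 -1.04  0.39  0.06] [-102.1  -45.    36.2] [-1.39513798  1.15170707  0.310095  ]
```

View pics/p2.png

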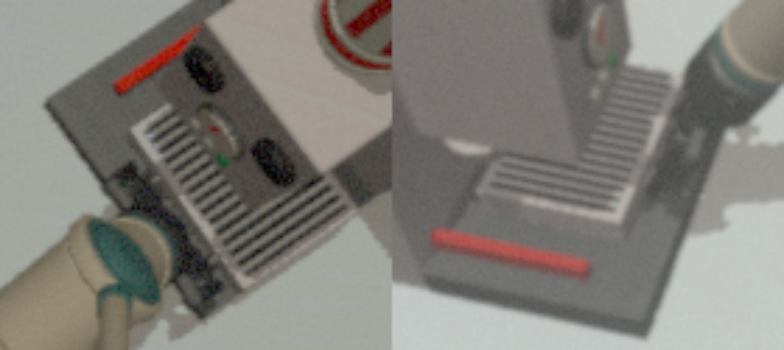

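The tray is square to the open fingers, with its front edge at (135,125)–(245,285) in the left half, about -100 in machine x. I'll go on pushing, more slowly.

```bash
python3 -m pendant '[{"jaw":1,"tx":0.2,"ty":-0.26,"tz":0,"ax":0,"ay":0,"az":0},{"jaw":1,"tx":0.4,"ty":-0.52,"tz":0,"ax":0,"ay":0,"az":0},{"jaw":1,"tx":0.6,"ty":-0.78,"tz":0,"ax":0,"ay":0,"az":0},{"jaw":1,"tx":0.8,"ty":-1.04,"tz":0,"ax":0,"ay":0,"az":0},{"jaw":1,"tx":1.0,"ty":-1.3,"tz":0,"ax":0,"ay":0,"az":0},{"jaw":1,"tx":1.2,"ty":-1.56,"tz":0,"ax":0,"ay":0,"az":0},{"jaw":1,"tx":1.4,"ty":-1.82,"tz":0,"ax":0,"ay":0,"az":0},{"jaw":1,"tx":1.5,"ty":-1.95,"tz":0,"ax":0,"ay":0,"az":0},{"jaw":1,"tx":1.55,"ty":-2.02,"tz":0,"ax":0,"ay":0,"az":0}]'
python3 -m pendant '[{"jaw":1,"tx":0.06,"ty":-0.08,"tz":0,"ax":0,"ay":0,"az":0},{"jaw":1,"tx":0.12,"ty":-0.16,"tz":0,"ax":0,"ay":0,"az":0}]'
python3 - <<'E'
from h import *; from rig import manip
st=manip.get_state();print(st["qpos"].round(2),w2m(st["position"]).round(1),st["contact_force"])
E
```

```text
clock: 5.5
position: [0.5668, -0.1935, 0.0362]
ee_rot: [0.239, 0.426, 0.864, -0.118]
contact_force: [-1.0, 1.9, 0.4]
width: 0.0855
gripper_force: 1.4
clock: 5.75
position: [0.568, -0.195, 0.0363]
ee_rot: [0.239, 0.426, 0.864, -0.118]
contact_force: [-2.5, 2.0, 0.0]
width: 0.085
gripper_force: 1.3
[-0.25  0.39  2.09 -1.    0.39 -0.02] [-75.1 -45.1  36.3] [-2.53927809  2.00684897  0.00863808]
```

```bash
for i in 1 2 3; do python3 -m pendant '[{"jaw":1,"tx":0.06,"ty":-0.08,"tz":0,"ax":0,"ay":0,"az":0}]' | grep -E "pos|contact"; done
```

```text
position: [0.5686, -0.1958, 0.0363]
contact_force: [-1.2, 1.4, 0.8]
position: [0.5692, -0.1966, 0.0363]
contact_force: [-1.9, 1.1, 0.7]
position: [0.5698, -0.1974, 0.0363]
contact_force: [-1.3, 1.2, 0.8]
```

```bash
for i in 1 2 3; do python3 -m pendant '[{"jaw":1,"tx":0.06,"ty":-0.08,"tz":0,"ax":0,"ay":0,"az":0}]' | grep -E "pos|contact"; done
```

```text
position: [0.5704, -0.1983, 0.0363]
contact_force: [-1.6, 1.9, 1.0]
position: [0.5708, -0.1988, 0.0362]
contact_force: [-3.6, 5.7, 4.4]
position: [0.5709, -0.199, 0.0361]
contact_force: [-6.8, 9.4, 8.4]
```

Run:
```python
from h import *; from rig import manip
st=manip.get_state();h=np.degrees(TH)
plan(st,m2w(-110,-45,40),tool(h,31))
plan(st,m2w(-150,-60,150),tool(h,31))
plan(st,m2w(-150,-200,150),tool(h+90,25,-1))
plan(st,m2w(-8,-190,150),tool(h+90,25,-1))
```

```text
shift cm [-2.41  3.18  0.39] turn deg [-0.1 -0.  -0. ]
shift cm [-6.04  5.43 11.39] turn deg [-0.1 -0.  -0. ]
shift cm [-17.14  -3.1   11.39] turn deg [ 61.1  -8.  -82.1]
shift cm [ -7.69 -13.75  11.39] turn deg [ 61.1  -8.  -82.1]
```

```bash
python3 -m pendant '[{"jaw":1,"tx":-2.4,"ty":3.2,"tz":0.4,"ax":0,"ay":0,"az":0},{"jaw":1,"tx":-6,"ty":5.4,"tz":4,"ax":0,"ay":0,"az":0},{"jaw":1,"tx":-8,"ty":5,"tz":11.4,"ax":0,"ay":0,"az":0},{"jaw":1,"tx":-12,"ty":2,"tz":11.4,"ax":12.2,"ay":-1.6,"az":-16.4},{"jaw":1,"tx":-17,"ty":-3,"tz":11.4,"ax":24.4,"ay":-3.2,"az":-32.8},{"jaw":1,"tx":-17,"ty":-3,"tz":11.4,"ax":36.7,"ay":-4.8,"az":-49},{"jaw":1,"tx":-17,"ty":-3,"tz":11.4,"ax":48.9,"ay":-6.4,"az":-65.6},{"jaw":1,"tx":-17,"ty":-3,"tz":11.4,"ax":61.1,"ay":-8,"az":-82.1},{"jaw":1,"tx":-17,"ty":-3,"tz":11.4,"ax":61.1,"ay":-8,"az":-82.1},{"jaw":1,"tx":-17,"ty":-3,"tz":11.4,"ax":61.1,"ay":-8,"az":-82.1}]'
python3 - <<'E'
from h import *; from rig import manip
st=manip.get_state();h=np.degrees(TH);print(st["qpos"].round(2),w2m(st["position"]).round(1))
plan(st,m2w(-8,-190,150),tool(h+90,25,-1))
plan(st,m2w(-8,-165,36),tool(h+90,25,-1))
E
```

```text
clock: 7.75
position: [0.402, -0.2308, 0.1509]
ee_rot: [0.018, 0.853, 0.506, 0.125]
contact_force: [-0.2, 0.9, -0.1]
width: 0.0854
gripper_force: 0.0
[-0.86  0.11  1.97  0.29  1.   -0.51] [-147.8 -198.6  150.9]
shift cm [  9.2  -10.56  -0.09] turn deg [ 16.3  -2.1 -21.7]
shift cm [ 11.18  -9.04 -11.49] turn deg [ 16.3  -2.1 -21.7]
```

Look at the tray now, with the arm out of the way, while finishing the turn.

```bash
python3 -m pendant '[{"jaw":1,"tx":4,"ty":-6,"tz":0,"ax":8,"ay":-1,"az":-11},{"jaw":1,"tx":9.2,"ty":-10.6,"tz":0,"ax":16.3,"ay":-2.1,"az":-21.7},{"jaw":1,"tx":9.2,"ty":-10.6,"tz":0,"ax":16.3,"ay":-2.1,"az":-21.7},{"jaw":1,"tx":9.2,"ty":-10.6,"tz":0,"ax":16.3,"ay":-2.1,"az":-21.7}]'
python3 - <<'E'
from h import *; from rig import manip
st=manip.get_state();h=np.degrees(TH);print(st["qpos"].round(2),w2m(st["position"]).round(1))
plan(st,m2w(-8,-165,36),tool(h+90,25,-1))
for n in("top","scene"):
  im=manip.get_image(n);np.savez(n+"2.npz",**im)
t=load("top2")["pixels"][160:285,310:450];s=load("scene2")["pixels"][100:225,140:280]
cv2.imwrite("pics/p3.png",np.uint8(255*(cv2.resize(np.hstack([t,s]),None,fx=2.8,fy=2.8)/255.)**.6))
E
```

```text
clock: 8.25
position: [0.4934, -0.3379, 0.1492]
ee_rot: [-0.07, 0.924, 0.316, 0.204]
contact_force: [-0.8, 0.4, -0.4]
width: 0.0854
gripper_force: 0.0
[-0.98  0.36  1.69  0.47  1.17 -0.27] [  -7.2 -191.3  149.2]
shift cm [  2.04   1.66 -11.32] turn deg [ 0.1 -0.1 -0.3]
```

View pics/p3.png

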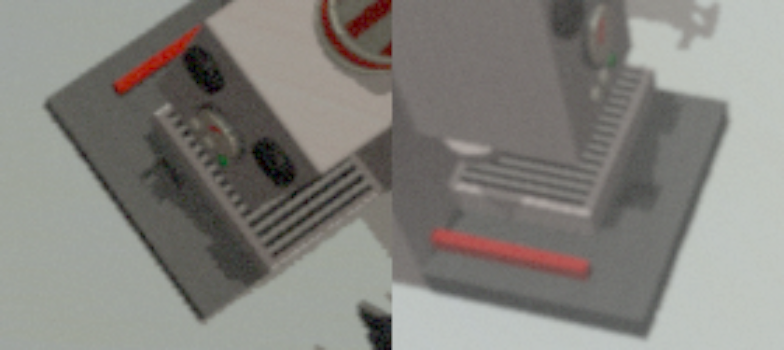

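The tray stands square, with its front edge at (160,108)–(265,262) in the left half, and still needs to go towards the red rail. Next I lower the tool beside its -y face.

```bash
python3 -m pendant '[{"jaw":1,"tx":1,"ty":0.8,"tz":-5.5,"ax":0,"ay":0,"az":0},{"jaw":1,"tx":2,"ty":1.6,"tz":-9,"ax":0,"ay":0,"az":0},{"jaw":1,"tx":2,"ty":1.6,"tz":-11.3,"ax":0,"ay":0,"az":0},{"jaw":1,"tx":2,"ty":1.6,"tz":-11.3,"ax":0,"ay":0,"az":0}]'
python3 - <<'E'
from h import *; from rig import manip
st=manip.get_state();h=np.degrees(TH);print(st["qpos"].round(2),w2m(st["position"]).round(1))
t=load("top2");c=lambda x,y:(310+x/2.8,160+y/2.8)
print(w2m(ray(t,[c(268,262)],.064)[0]),w2m(ray(t,[c(162,108)],.064)[0]))
plan(st,m2w(-8,-110,36),tool(h+90,25,-1))
E
```

```text
clock: 8.85
position: [0.5124, -0.3171, 0.0365]
ee_rot: [-0.071, 0.923, 0.318, 0.203]
contact_force: [0.7, -0.0, 0.7]
width: 0.0856
gripper_force: 0.0
[-0.93  0.48  1.82  0.55  0.93 -0.38] [ -12.1 -163.6   36.5]
[ -67.19246358 -124.14069807   64.        ] [-60.42018573  56.13701213  64.        ]
shift cm [ 4.5   2.94 -0.05] turn deg [-0.  -0.2 -0.4]
```

```bash
python3 -m pendant '[{"jaw":1,"tx":0.95,"ty":0.73,"tz":0,"ax":0,"ay":0,"az":0},{"jaw":1,"tx":1.9,"ty":1.46,"tz":0,"ax":0,"ay":0,"az":0},{"jaw":1,"tx":2.3,"ty":1.77,"tz":0,"ax":0,"ay":0,"az":0},{"jaw":1,"tx":2.7,"ty":2.07,"tz":0,"ax":0,"ay":0,"az":0},{"jaw":1,"tx":3.1,"ty":2.38,"tz":0,"ax":0,"ay":0,"az":0},{"jaw":1,"tx":3.5,"ty":2.69,"tz":0,"ax":0,"ay":0,"az":0},{"jaw":1,"tx":3.9,"ty":2.99,"tz":0,"ax":0,"ay":0,"az":0},{"jaw":1,"tx":4.2,"ty":3.22,"tz":0,"ax":0,"ay":0,"az":0},{"jaw":1,"tx":4.4,"ty":3.38,"tz":0,"ax":0,"ay":0,"az":0}]'
python3 - <<'E'
from h import *; from rig import manip
st=manip.get_state();print(w2m(st["position"]).round(1),st["contact_force"])
E
for i in 1 2 3 4; do python3 -m pendant '[{"jaw":1,"tx":0.08,"ty":0.06,"tz":0,"ax":0,"ay":0,"az":0}]' | grep -E "pos|contact"; done
```

```text
clock: 9.98
position: [0.5575, -0.2869, 0.0383]
ee_rot: [-0.068, 0.924, 0.317, 0.204]
contact_force: [-5.6, -2.4, 4.9]
width: 0.0855
gripper_force: 3.0
[  -8.6 -109.5   38.3] [-5.63760272 -2.41318193  4.87467489]
position: [0.5583, -0.2864, 0.0383]
contact_force: [-5.0, -3.4, 5.2]
position: [0.559, -0.2858, 0.0383]
contact_force: [-6.4, -2.8, 3.9]
position: [0.5598, -0.2852, 0.0383]
contact_force: [-5.3, -2.3, 5.5]
position: [0.5605, -0.2846, 0.0383]
contact_force: [-5.3, -3.2, 5.3]
```

```bash
for i in 1 2 3 4 5; do python3 -m pendant '[{"jaw":1,"tx":0.08,"ty":0.06,"tz":0,"ax":0,"ay":0,"az":0}]' | grep -E "pos|contact"; done
```

```text
position: [0.5613, -0.284, 0.0383]
contact_force: [-6.5, -3.5, 5.0]
position: [0.5621, -0.2834, 0.0383]
contact_force: [-5.7, -2.0, 4.4]
position: [0.5629, -0.2828, 0.0383]
contact_force: [-5.0, -3.3, 4.7]
position: [0.5637, -0.2822, 0.0383]
contact_force: [-5.6, -2.1, 4.7]
position: [0.5645, -0.2816, 0.0383]
contact_force: [-6.8, -3.4, 5.1]
```

```bash
for i in 1 2 3 4 5; do python3 -m pendant '[{"jaw":1,"tx":0.08,"ty":0.06,"tz":0,"ax":0,"ay":0,"az":0}]' | grep -E "pos|contact"; done
```

```text
position: [0.5652, -0.281, 0.0383]
contact_force: [-5.6, -3.1, 4.9]
position: [0.5656, -0.2807, 0.0383]
contact_force: [-10.0, -5.0, 7.8]
position: [0.5657, -0.2807, 0.0382]
contact_force: [-13.8, -6.4, 9.8]
position: [0.5658, -0.2807, 0.0382]
contact_force: [-17.2, -8.8, 12.2]
position: [0.5658, -0.2807, 0.0382]
contact_force: [-21.2, -9.4, 13.8]
```

```bash
python3 -m pendant '[{"jaw":1,"tx":-1,"ty":-0.8,"tz":0,"ax":0,"ay":0,"az":0},{"jaw":1,"tx":-4,"ty":-3,"tz":0,"ax":0,"ay":0,"az":0},{"jaw":1,"tx":-6,"ty":-4.5,"tz":5,"ax":0,"ay":0,"az":0},{"jaw":1,"tx":-7,"ty":-5,"tz":11,"ax":0,"ay":0,"az":0},{"jaw":1,"tx":-10,"ty":-5,"tz":14,"ax":0,"ay":0,"az":0}]'
python3 - <<'E'
from h import *; from rig import manip
st=manip.get_state();print(st["qpos"].round(2),w2m(st["position"]).round(1),st["contact_force"])
for n in("top","scene"):
  im=manip.get_image(n);np.savez(n+"3.npz",**im)
t=load("top3");s=load("scene3")
a=t["pixels"][160:285,310:450];b=s["pixels"][100:225,140:280]
cv2.imwrite("pics/p4.png",np.uint8(255*(cv2.resize(np.hstack([a,b]),None,fx=2.8,fy=2.8)/255.)**.6))
deg=lambda a:np.degrees(np.arctan2(a[1],a[0])).round(2)
P=lambda im,x,y:proj(im,m2w(x,y,64))[0]
for n,im in(("top",t),("scene",s)):
    for nm,p,q in(("front",(-70,90),(-70,-90)),("y-",(-65,-95),(-20,-95)),("y+",(-65,95),(0,95))):
        if (n,nm) in(("top","y+"),("scene","y-")):pass
        for sg in(1,-1):
            try:e=edge(im,P(im,*p),P(im,*q),.064,sg,3);print(n,nm,sg,deg(e[1]),w2m(np.r_[e[0],.064]).round(1),e[2:])
            except Exception as x:print(n,nm,x)
E
```

```text
clock: 12.35
position: [0.4701, -0.3294, 0.181]
ee_rot: [-0.067, 0.923, 0.318, 0.205]
contact_force: [0.3, -0.1, -0.1]
width: 0.0854
gripper_force: 0.0
[-1.01  0.29  1.7   0.46  1.22 -0.28] [ -28.2 -204.7  181. ] [ 0.34619095 -0.06630985 -0.14212681]
top front 1 -142.51 [-70.7  34.6  64. ] (40, np.float64(0.16654755801492577))
top front -1 -142.72 [-62.6  62.3  64. ] (24, np.float64(0.15391768213691553))
top y- 1 -51.06 [-85. -96.  64.] (40, np.float64(0.14803701519697424))
top y- -1 -52.17 [-85.3 -88.   64. ] (13, np.float64(0.07503096892176964))
top y+ 1 -47.78 [-71.7  85.   64. ] (28, np.float64(0.17144701230913378))
top y+ -1 -49.62 [-75.7  93.7  64. ] (40, np.float64(0.17798655713289407))
scene front 1 -142.05 [-71.   45.1  64. ] (40, np.float64(0.17308946279891665))
scene front -1 -141.86 [-63.3  46.6  64. ] (21, np.float64(0.10511648152866375))
scene y- 1 -42.61 [ -85.6 -101.2   64. ] (38, np.float64(0.48405653412009475))
scene y- -1 -48.8 [ -77.4 -106.4   64. ] (25, np.float64(0.15005900771130795))
scene y+ 1 -52.68 [-76.5  87.4  64. ] (19, np.float64(0.04410203924751463))
scene y+ -1 -53.28 [-69.6  95.5  64. ] (40, np.float64(0.17826505516393948))
```

View pics/p4.png

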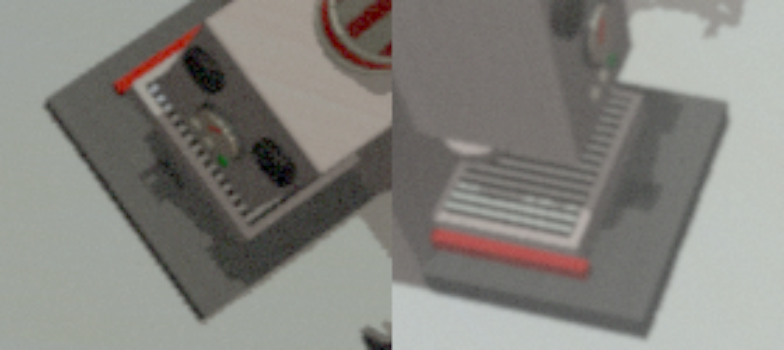

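Left half: the tray's front edge runs (140,90)–(250,238), parallel to the plate edge. Right half: its +y side touches the red rail at (435,230)–(590,265). It measures seated; I'll give it one more light front nudge to be sure.

Run:
```python
from h import *; from rig import manip
st=manip.get_state();h=np.degrees(TH)
plan(st,m2w(-190,-120,180),tool(h,31))
plan(st,m2w(-130,0,100),tool(h,31))
plan(st,m2w(-105,0,38),tool(h,31))
```

```text
shift cm [-2.99 17.96 -0.13] turn deg [-61.    8.3  81.7]
shift cm [10.18 20.51 -8.13] turn deg [-61.    8.3  81.7]
shift cm [ 11.71  18.53 -14.33] turn deg [-61.    8.3  81.7]
```

```bash
python3 -m pendant '[{"jaw":1,"tx":-3,"ty":4,"tz":0,"ax":-6,"ay":0.8,"az":8},{"jaw":1,"tx":-3,"ty":10,"tz":0,"ax":-12,"ay":1.6,"az":16},{"jaw":1,"tx":-3,"ty":18,"tz":0,"ax":-18,"ay":2.4,"az":24.5},{"jaw":1,"tx":-3,"ty":18,"tz":0,"ax":-24.4,"ay":3.3,"az":32.7},{"jaw":1,"tx":-3,"ty":18,"tz":0,"ax":-36.6,"ay":5,"az":49},{"jaw":1,"tx":-3,"ty":18,"tz":0,"ax":-48.8,"ay":6.6,"az":65.4},{"jaw":1,"tx":-3,"ty":18,"tz":0,"ax":-61,"ay":8.3,"az":81.7},{"jaw":1,"tx":-3,"ty":18,"tz":0,"ax":-61,"ay":8.3,"az":81.7},{"jaw":1,"tx":4,"ty":20.5,"tz":-4,"ax":-61,"ay":8.3,"az":81.7},{"jaw":1,"tx":10,"ty":20.5,"tz":-8,"ax":-61,"ay":8.3,"az":81.7}]'
python3 - <<'E'
from h import *; from rig import manip
st=manip.get_state();h=np.degrees(TH);print(st["qpos"].round(2),w2m(st["position"]).round(1))
plan(st,m2w(-100,0,38),tool(h,31))
E
```

```text
clock: 13.7
position: [0.5446, -0.1221, 0.1132]
ee_rot: [0.24, 0.425, 0.865, -0.12]
contact_force: [0.1, -1.9, 0.9]
width: 0.0853
gripper_force: 0.0
[-0.1   0.24  2.05 -0.74  0.59 -0.18] [-147.1  -19.2  113.2]
shift cm [ 4.39 -2.56 -7.52] turn deg [ 0.2 -0.1 -0.1]
```

```bash
python3 -m pendant '[{"jaw":1,"tx":3.4,"ty":-1.4,"tz":-4,"ax":0,"ay":0,"az":0},{"jaw":1,"tx":3.4,"ty":-1.4,"tz":-7.5,"ax":0,"ay":0,"az":0},{"jaw":1,"tx":3.4,"ty":-1.4,"tz":-7.5,"ax":0,"ay":0,"az":0},{"jaw":1,"tx":4.4,"ty":-2.6,"tz":-7.5,"ax":0,"ay":0,"az":0},{"jaw":1,"tx":5,"ty":-3.5,"tz":-7.5,"ax":0,"ay":0,"az":0},{"jaw":1,"tx":5,"ty":-3.5,"tz":-7.5,"ax":0,"ay":0,"az":0}]'
python3 - <<'E'
from h import *; from rig import manip
st=manip.get_state();h=np.degrees(TH);print(st["qpos"].round(2),w2m(st["position"]).round(1))
plan(st,m2w(-75,0,38),tool(h,31))
E
```

```text
clock: 14.45
position: [0.5937, -0.1602, 0.0401]
ee_rot: [0.239, 0.428, 0.863, -0.12]
contact_force: [-0.0, 0.8, -0.1]
width: 0.0856
gripper_force: 0.0
[-0.17  0.41  2.03 -0.93  0.46 -0.01] [-86.9  -3.5  40.1]
shift cm [ 1.01 -0.73 -0.21] turn deg [ 0.2 -0.1  0.4]
```

```bash
python3 -m pendant '[{"jaw":1,"tx":0.3,"ty":-0.3,"tz":0,"ax":0,"ay":0,"az":0},{"jaw":1,"tx":0.6,"ty":-0.6,"tz":-0.2,"ax":0,"ay":0,"az":0},{"jaw":1,"tx":0.8,"ty":-0.9,"tz":-0.2,"ax":0,"ay":0,"az":0},{"jaw":1,"tx":0.8,"ty":-0.9,"tz":-0.2,"ax":0,"ay":0,"az":0}]' | grep -E "pos|contact"
for i in 1 2 3 4 5; do python3 -m pendant '[{"jaw":1,"tx":0.06,"ty":-0.08,"tz":0,"ax":0,"ay":0,"az":0}]' | grep -E "pos|contact"; done
python3 - <<'E'
from h import *; from rig import manip
st=manip.get_state();print(w2m(st["position"]).round(1))
E
```

```text
position: [0.6011, -0.1689, 0.0368]
contact_force: [-0.6, -0.4, -0.3]
position: [0.6015, -0.1695, 0.0367]
contact_force: [-0.6, 0.5, 0.3]
position: [0.6022, -0.1703, 0.0368]
contact_force: [-0.8, -0.2, -0.7]
position: [0.6028, -0.1711, 0.0369]
contact_force: [-0.9, 0.4, 0.8]
position: [0.6035, -0.1719, 0.0369]
contact_force: [-0.1, 0.2, 0.3]
position: [0.6039, -0.1726, 0.0368]
contact_force: [-1.4, 3.2, 1.2]
[-70.9  -3.   36.8]
```

```bash
for i in 1 2; do python3 -m pendant '[{"jaw":1,"tx":0.06,"ty":-0.08,"tz":0,"ax":0,"ay":0,"az":0}]' | grep -E "pos|contact"; done
python3 - <<'E'
from h import *; from rig import manip
st=manip.get_state();print(w2m(st["position"]).round(1))
t=load("top0");s=load("scene0")
# block: collar (z .035) and grip (z .09) regions from depth, both views
for n,im in(("top",t),("scene",s)):
    C=cloud(im);d=np.hypot(C[...,0]-.57,C[...,1]-.19)
    for lo,hi in((.08,.1),(.028,.042)):
        m=(d<.05)&(C[...,2]>lo)&(C[...,2]<hi);P=C[m]
        r=cv2.minAreaRect((P[:,:2]*1000).astype(np.float32));print(n,lo,m.sum(),np.round(r[0],1),np.round(r[1],1),round(r[2],1),P[:,2].mean().round(4))
a=cv2.resize(t["pixels"][205:245,226:270],None,fx=8,fy=8,interpolation=cv2.INTER_CUBIC)
b=cv2.resize(s["pixels"][232:272,297:341],None,fx=8,fy=8,interpolation=cv2.INTER_CUBIC)
cv2.imwrite("pics/blk.png",np.uint8(255*(np.hstack([a,b])/255.)**.5))
E
```

```text
position: [0.6044, -0.1729, 0.0367]
contact_force: [-3.8, 6.3, 3.8]
position: [0.6045, -0.1731, 0.0366]
contact_force: [-6.9, 9.8, 8.0]
[-70.2  -2.8  36.6]
top 0.08 116 [569.9 191.5] [28.7 27.9] 75.9 0.0907
top 0.028 102 [569.7 191.4] [43.  43.7] 78.2 0.0359
scene 0.08 177 [569.7 191.6] [28.6 29.2] 79.5 0.0886
scene 0.028 176 [570.5 191.7] [45.4 44. ] 79.4 0.0347
```

View pics/blk.png

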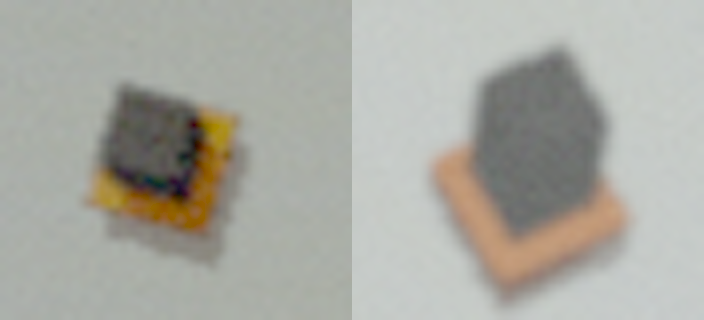

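Block crop: left half (top) shows the grip at (150,140) and collar at (165,165). The right half (scene) shows collar corners at (437,160), (505,285) and (628,215). Depth from both views agrees on a centre of (0.570, 0.1915). Now back off, rise, and refine the yaw.

```bash
python3 -m pendant '[{"jaw":1,"tx":-1,"ty":1.3,"tz":0,"ax":0,"ay":0,"az":0},{"jaw":1,"tx":-5,"ty":6,"tz":2,"ax":0,"ay":0,"az":0},{"jaw":1,"tx":-8,"ty":9,"tz":8,"ax":0,"ay":0,"az":0},{"jaw":1,"tx":-10,"ty":12,"tz":13,"ax":0,"ay":0,"az":0}]' | grep pos
python3 - <<'E'
from h import *; from rig import manip
t=load("top0");s=load("scene0")
ct=lambda x,y:(226+(x-3.5)/8,205+(y-3.5)/8); cs=lambda x,y:(297+(x-352-3.5)/8,232+(y-3.5)/8)
deg=lambda a:np.degrees(np.arctan2(a[1],a[0])).round(1)
for n,im,p,q,z in(("s",s,cs(437,165),cs(505,285),.028),("s",s,cs(505,285),cs(628,215),.028),("t",t,ct(90,205),ct(205,230),.028),("t",t,ct(205,230),ct(238,118),.028)):
    for sg in(1,-1):
        try:
            e=edge(im,p,q,z,sg,1.5);print(n,sg,deg(e[1])%90,e[2:])
        except Exception as x:print(n,sg,"x")
st=manip.get_state();print(st["qpos"].round(2))
H=-11.5;B=np.array([.570,.1915,.068]);R=tool(H,35);z=R.as_matrix()[:,2]
for back in(.10,0): plan(st,B+z*(.0187-back),R)
E
```

```text
position: [0.5077, -0.0592, 0.1578]
s 1 77.9 (39, np.float64(0.1844891606032889))
s -1 76.8 (8, np.float64(0.03453527392486608))
s 1 80.69999999999999 (40, np.float64(0.14668259790702934))
s -1 82.9 (7, np.float64(9.729208698881421e-05))
t 1 80.0 (33, np.float64(0.1505324926756148))
t -1 80.3 (31, np.float64(0.19161445307540978))
t 1 77.8 (38, np.float64(0.2999981036468966))
t -1 79.7 (17, np.float64(0.20841344134282444))
[ 0.05  0.14  2.04 -0.67  0.76 -0.15]
shift cm [ 1.66 26.   -2.32] turn deg [-1.9 -3.7 41.3]
shift cm [  7.28  24.86 -10.51] turn deg [-1.9 -3.7 41.3]
```

```bash
python3 -m pendant '[{"jaw":1,"tx":0.5,"ty":6,"tz":0,"ax":-0.5,"ay":-1,"az":10},{"jaw":1,"tx":1,"ty":12,"tz":0,"ax":-1,"ay":-2,"az":20},{"jaw":1,"tx":1.4,"ty":18,"tz":0,"ax":-1.5,"ay":-3,"az":30},{"jaw":1,"tx":1.7,"ty":24,"tz":0,"ax":-1.9,"ay":-3.7,"az":41.5},{"jaw":1,"tx":1.7,"ty":26,"tz":-2.3,"ax":-1.9,"ay":-3.7,"az":41.5},{"jaw":1,"tx":1.7,"ty":26,"tz":-2.3,"ax":-1.9,"ay":-3.7,"az":41.5}]' | grep pos
python3 - <<'E'
from h import *; from rig import manip
st=manip.get_state();print(st["qpos"].round(2))
H=-11.;B=np.array([.570,.1915,.068]);R=tool(H,35);z=R.as_matrix()[:,2]
for back in(.06,0): plan(st,B+z*(.0187-back),R)
C=cloud(load("top0"));print(C[165,268],C[160,247],C[183,170])
E
```

```text
position: [0.5253, 0.2005, 0.1327]
[ 0.47  0.19  2.1  -0.84  0.5  -0.23]
shift cm [ 2.15 -0.45 -3.09] turn deg [ 0.1 -0.1  0.1]
shift cm [ 5.53 -1.1  -8.  ] turn deg [ 0.1 -0.1  0.1]
[0.75708757 0.14189445 0.00686421] [0.76924664 0.20538973 0.00645005] [0.65217762 0.38722172 0.1368226 ]
```

```bash
python3 -m pendant '[{"jaw":1,"tx":2.1,"ty":-0.4,"tz":-3.1,"ax":0,"ay":0,"az":0},{"jaw":1,"tx":3.3,"ty":-0.7,"tz":-4.8,"ax":0,"ay":0,"az":0},{"jaw":1,"tx":4.5,"ty":-0.9,"tz":-6.5,"ax":0,"ay":0,"az":0},{"jaw":1,"tx":5.5,"ty":-1.1,"tz":-8,"ax":0,"ay":0,"az":0},{"jaw":1,"tx":5.5,"ty":-1.1,"tz":-8,"ax":0,"ay":0,"az":0},{"jaw":1,"tx":5.5,"ty":-1.1,"tz":-8,"ax":0,"ay":0,"az":0}]'
python3 - <<'E'
from h import *; from rig import manip
st=manip.get_state();print(st["qpos"].round(2))
H=-11.;B=np.array([.570,.1915,.068]);R=tool(H,35);z=R.as_matrix()[:,2]
plan(st,B+z*.0187,R)
im=manip.get_image("scene");cv2.imwrite("pics/p5.png",np.uint8(255*(cv2.resize(im["pixels"][190:300,250:400],None,fx=4,fy=4)/255.)**.6))
E
```

```text
clock: 17.82
position: [0.5822, 0.1889, 0.0573]
ee_rot: [0.298, 0.094, 0.949, -0.029]
contact_force: [-0.6, 0.9, 0.5]
width: 0.0852
gripper_force: 0.0
[ 0.39  0.36  2.11 -1.18  0.35  0.08]
shift cm [-0.17  0.06 -0.46] turn deg [-0.  -0.1  0.3]
```

View pics/p5.png

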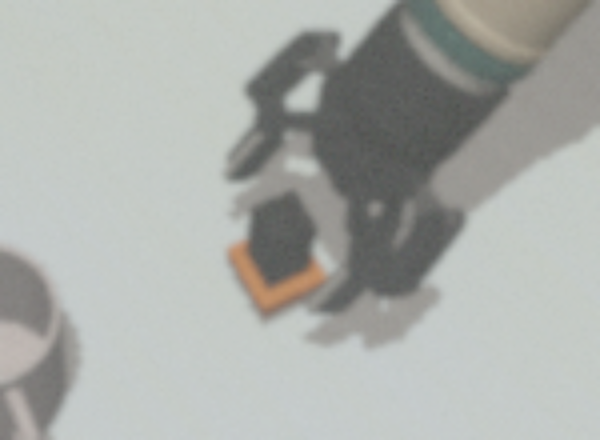

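The open fingers straddle the black grip, at (280,240) in the crop, with the collar below them. Closing.

```bash
python3 -m pendant '[{"jaw":-1,"tx":0,"ty":0,"tz":0,"ax":0,"ay":0,"az":0},{"jaw":-1,"tx":0,"ty":0,"tz":0,"ax":0,"ay":0,"az":0},{"jaw":-1,"tx":0,"ty":0,"tz":0,"ax":0,"ay":0,"az":0},{"jaw":-1,"tx":0,"ty":0,"tz":0,"ax":0,"ay":0,"az":0},{"jaw":-1,"tx":0,"ty":0,"tz":0,"ax":0,"ay":0,"az":0},{"jaw":-1,"tx":0,"ty":0,"tz":0,"ax":0,"ay":0,"az":0},{"jaw":-1,"tx":0,"ty":0,"tz":0,"ax":0,"ay":0,"az":0},{"jaw":-1,"tx":0,"ty":0,"tz":0,"ax":0,"ay":0,"az":0}]' 60
python3 - <<'E'
from h import *; from rig import manip
st=manip.get_state();print(st["qpos"].round(2))
z=cur(st).as_matrix()[:,2];y=cur(st).as_matrix()[:,1];print("y az",np.degrees(np.arctan2(y[1],y[0])),y[2],"lean",np.degrees(np.arccos(-z[2])))
print("tcp rel block xy",(st["position"][:2]-[.57,.1915])*1000)
E
```

```text
clock: 18.88
position: [0.582, 0.1895, 0.0566]
ee_rot: [0.298, 0.094, 0.95, -0.029]
contact_force: [-2.4, -1.0, 4.0]
width: 0.0275
gripper_force: 63.4
[ 0.39  0.37  2.11 -1.18  0.35  0.08]
y az 78.72166468760685 0.000661678593377471 lean 34.81221622566688
tcp rel block xy [12.0119834  -1.95076568]
```

```bash
python3 -m pendant '[{"jaw":-1,"tx":0,"ty":0,"tz":1,"ax":0,"ay":0,"az":0},{"jaw":-1,"tx":0,"ty":0,"tz":5,"ax":0,"ay":0,"az":0},{"jaw":-1,"tx":0,"ty":0,"tz":10,"ax":0,"ay":0,"az":0},{"jaw":-1,"tx":0,"ty":0,"tz":10,"ax":0,"ay":0,"az":0}]'
python3 - <<'E'
from h import *; from rig import manip
st=manip.get_state();h=np.degrees(TH)
plan(st,m2w(-95+12.2-50,0,155),tool(h,34.8));plan(st,m2w(-95+12.2,0,125),tool(h,34.8))
E
```

```text
clock: 19.38
position: [0.5845, 0.1909, 0.1611]
ee_rot: [0.301, 0.095, 0.948, -0.027]
contact_force: [0.3, 0.2, -1.1]
width: 0.0271
gripper_force: 63.0
shift cm [ -1.59 -31.26  -0.61] turn deg [ -0.1   0.5 -41.2]
shift cm [  1.45 -35.22  -3.61] turn deg [ -0.1   0.5 -41.2]
```

```bash
python3 -m pendant '[{"jaw":-1,"tx":-0.2,"ty":-5,"tz":0,"ax":0,"ay":0,"az":-6.5},{"jaw":-1,"tx":-0.5,"ty":-10,"tz":0,"ax":0,"ay":0,"az":-13},{"jaw":-1,"tx":-0.8,"ty":-15,"tz":0,"ax":0,"ay":0.2,"az":-20},{"jaw":-1,"tx":-1,"ty":-20,"tz":0,"ax":0,"ay":0.3,"az":-27},{"jaw":-1,"tx":-1.3,"ty":-25,"tz":0,"ax":0,"ay":0.4,"az":-34},{"jaw":-1,"tx":-1.6,"ty":-30,"tz":0,"ax":-0.1,"ay":0.5,"az":-41.2},{"jaw":-1,"tx":-1.6,"ty":-31.3,"tz":-1,"ax":-0.1,"ay":0.5,"az":-41.2},{"jaw":-1,"tx":-0.5,"ty":-32.7,"tz":-2.3,"ax":-0.1,"ay":0.5,"az":-41.2},{"jaw":-1,"tx":1.4,"ty":-35.2,"tz":-3.6,"ax":-0.1,"ay":0.5,"az":-41.2},{"jaw":-1,"tx":1.4,"ty":-35.2,"tz":-3.6,"ax":-0.1,"ay":0.5,"az":-41.2}]'
python3 - <<'E'
from h import *; from rig import manip
st=manip.get_state();h=np.degrees(TH);print(st["qpos"].round(2),w2m(st["position"]).round(1));plan(st,m2w(-95+12.2,0,125),tool(h,34.8))
for n in("top","scene"):
  im=manip.get_image(n);np.savez(n+"4.npz",**im)
t=load("top4");s=load("scene4")
for n,im in(("t",t),("s",s)): print(n,proj(im,m2w(-95,0,32)).round(1),proj(im,m2w(-95,0,100)).round(1))
a=t["pixels"][170:270,310:410];b=s["pixels"][110:210,170:270]
cv2.imwrite("pics/p6.png",np.uint8(255*(cv2.resize(np.hstack([a,b]),None,fx=4,fy=4,interpolation=cv2.INTER_CUBIC)/255.)**.6))
for n,im in(("t",t),("s",s)):
    hsv=cv2.cvtColor(im["pixels"],cv2.COLOR_BGR2HSV);m=(hsv[...,0]>6)&(hsv[...,0]<22)&(hsv[...,1]>120)&(hsv[...,2]>50)
    k,l,stt,c=cv2.connectedComponentsWithStats(m.astype(np.uint8));C=cloud(im)
    for i in range(1,k):
        if stt[i,4]>15: q=C[l==i];print(n,stt[i],[w2m(v).round(1) for v in(np.median(q,0),q.min(0),q.max(0))])
E
```

```text
clock: 20.62
position: [0.5959, -0.1628, 0.1181]
ee_rot: [0.263, 0.422, 0.857, -0.133]
contact_force: [-0.9, 0.1, -0.5]
width: 0.0275
gripper_force: 62.9
[-0.14  0.3   1.98 -0.82  0.57 -0.16] [-83.5  -3.4 118.1]
shift cm [0.31 0.15 0.69] turn deg [-0.2 -0.6  0.1]
t [[367.7 223.9]] [[372.7 219.6]]
s [[228.1 169.1]] [[225.  152.3]]
s [216 148  21  18 175] [array([-101.8,   14. ,   95.3]), array([-81.2, -47.5,  60.7]), array([-406.4,  626.6,  892.9])]
```

View pics/p6.png

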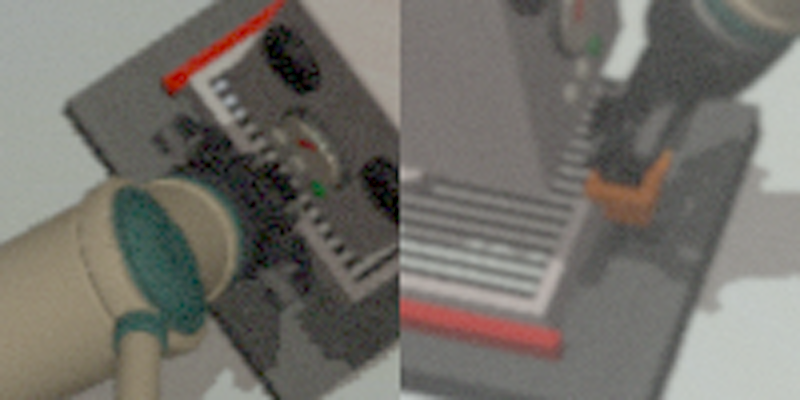

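The scene half shows the block hanging upright at (630,190), just in front of the tray. I'll trim the pose first, then measure the block's faces.

```bash
python3 -m pendant '[{"jaw":-1,"tx":0.3,"ty":0.15,"tz":-1,"ax":-0.2,"ay":-0.6,"az":0.1},{"jaw":-1,"tx":0.3,"ty":0.15,"tz":-1,"ax":-0.2,"ay":-0.6,"az":0.1},{"jaw":-1,"tx":0.3,"ty":0.15,"tz":-1,"ax":-0.2,"ay":-0.6,"az":0.1}]' | grep pos
cat > blk.py <<'E'
from h import *; from rig import manip
st=manip.get_state();h=np.degrees(TH);T=w2m(st["position"]);print("tcp m",T.round(1));plan(st,m2w(-95+12.2,0,T[2]),tool(h,34.8))
f=T[2]-56.6
im=manip.get_image("scene");np.savez("scene5.npz",**im)
hsv=cv2.cvtColor(im["pixels"],cv2.COLOR_BGR2HSV);m=(hsv[...,0]>4)&(hsv[...,0]<22)&(hsv[...,1]>110)&(hsv[...,2]>40)
q=np.array([w2m(p) for p in cloud(im)[m&(im["depth"]>0)]]);q=q[(np.abs(q[:,0]+95)<35)&(np.abs(q[:,1])<35)]
print("n",len(q),"z range",np.percentile(q[:,2],[2,98]).round(1),"expected foot",f.round(1))
foot=q[(q[:,2]<f+21)&(q[:,2]>f+2)];col=q[(q[:,2]>f+26)&(q[:,2]<f+34)];top=q[q[:,2]>f+33]
for nm,a,w in(("foot",foot,15),("collar",col,22)):
    ys=a[(a[:,0]>np.percentile(a[:,0],35))];
    print(nm,len(a),"y+ face ->y0",np.round(np.median(ys[:,1])-w,1),"x- face->x0",np.round(np.percentile(a[:,0],8)+w,1), "pct y",np.percentile(a[:,1],[5,50,95]).round(1),"x",np.percentile(a[:,0],[5,50,95]).round(1))
np.save("q.npy",q)
E
python3 blk.py
```

```text
position: [0.5989, -0.1602, 0.111]
tcp m [-83.8   0.6 111. ]
shift cm [ 0.01 -0.11  0.  ] turn deg [ 0.1  0.2 -0.1]
n 174 z range [ 58.  173.9] expected foot 54.4
foot 39 y+ face ->y0 1.6 x- face->x0 -94.8 pct y [12.7 16.  17.4] x [-111.1  -96.7  -80.5]
collar 52 y+ face ->y0 -0.1 x- face->x0 -97.2 pct y [-2.3 21.6 23.6] x [-119.2 -106.   -80. ]
```

```bash
python3 -m pendant '[{"jaw":-1,"tx":-0.02,"ty":-0.08,"tz":-0.8,"ax":0.1,"ay":0.2,"az":-0.1},{"jaw":-1,"tx":-0.02,"ty":-0.08,"tz":-1.6,"ax":0.1,"ay":0.2,"az":-0.1},{"jaw":-1,"tx":-0.02,"ty":-0.08,"tz":-1.9,"ax":0.1,"ay":0.2,"az":-0.1},{"jaw":-1,"tx":-0.02,"ty":-0.08,"tz":-1.9,"ax":0.1,"ay":0.2,"az":-0.1}]' | grep -E "pos|contact"
python3 blk.py
```

```text
position: [0.5985, -0.1618, 0.0908]
contact_force: [0.2, 0.5, -1.3]
tcp m [-82.8  -0.7  90.8]
shift cm [0.06 0.05 0.  ] turn deg [-0.  -0.1  0. ]
n 164 z range [37.6 77.3] expected foot 34.2
foot 31 y+ face ->y0 -0.5 x- face->x0 -94.1 pct y [13.4 14.5 16.5] x [-109.8  -98.2  -84.8]
collar 62 y+ face ->y0 -1.2 x- face->x0 -96.0 pct y [ 2.  19.6 22.5] x [-118.3  -98.4  -77.9]
```

```bash
python3 -m pendant '[{"jaw":-1,"tx":0.03,"ty":0.08,"tz":0,"ax":0,"ay":0,"az":0},{"jaw":-1,"tx":0.03,"ty":0.08,"tz":-0.15,"ax":0,"ay":0,"az":0}]' | grep -E "pos|contact"
for i in 1 2 3; do python3 -m pendant '[{"jaw":-1,"tx":0,"ty":0,"tz":-0.15,"ax":0,"ay":0,"az":0}]' | grep -E "pos|contact"; done
python3 - <<'E'
from h import *; from rig import manip
st=manip.get_state();print(w2m(st["position"]).round(1))
E
```

```text
position: [0.5994, -0.1609, 0.0903]
contact_force: [0.2, -0.4, -2.0]
position: [0.5991, -0.1609, 0.0885]
contact_force: [0.9, 0.3, -1.5]
position: [0.599, -0.161, 0.0869]
contact_force: [0.7, 0.2, -0.5]
position: [0.599, -0.1609, 0.0853]
contact_force: [-0.5, 0.2, -1.1]
[-83.1   0.2  85.3]
```

```bash
for i in 1 2 3 4 5; do python3 -m pendant '[{"jaw":-1,"tx":0,"ty":0,"tz":-0.1,"ax":0,"ay":0,"az":0},{"jaw":-1,"tx":0,"ty":0,"tz":-0.2,"ax":0,"ay":0,"az":0}]' | grep -E "pos|contact"; done
```

```text
position: [0.5991, -0.161, 0.0834]
contact_force: [-1.0, -0.1, -0.9]
position: [0.5991, -0.1609, 0.0814]
contact_force: [-0.2, 0.1, -1.2]
position: [0.5991, -0.1609, 0.0794]
contact_force: [0.3, 0.1, -1.7]
position: [0.5991, -0.161, 0.0774]
contact_force: [-0.6, -0.6, -1.6]
position: [0.5991, -0.1609, 0.0754]
contact_force: [-0.5, -0.4, -0.6]
```

It's going in freely (13 mm below the touch height). Seated should come at about z 0.0636.

```bash
for i in 1 2 3 4 5 6; do python3 -m pendant '[{"jaw":-1,"tx":0,"ty":0,"tz":-0.1,"ax":0,"ay":0,"az":0},{"jaw":-1,"tx":0,"ty":0,"tz":-0.2,"ax":0,"ay":0,"az":0}]' | grep -E "pos|contact"; done
```

```text
position: [0.5991, -0.161, 0.0734]
contact_force: [0.6, 0.5, -1.5]
position: [0.599, -0.161, 0.0714]
contact_force: [0.7, 0.4, -1.1]
position: [0.5991, -0.161, 0.0694]
contact_force: [-0.1, 1.0, -2.0]
position: [0.5991, -0.161, 0.0674]
contact_force: [-0.8, 0.1, -1.0]
position: [0.599, -0.161, 0.0654]
contact_force: [0.0, -0.2, -1.1]
position: [0.5991, -0.1611, 0.0637]
contact_force: [-4.6, 2.8, 6.9]
```

```bash
python3 -m pendant '[{"jaw":-1,"tx":0,"ty":0,"tz":-0.1,"ax":0,"ay":0,"az":0},{"jaw":-1,"tx":0,"ty":0,"tz":-0.1,"ax":0,"ay":0,"az":0}]' | grep -E "pos|contact"
python3 -m pendant '[{"jaw":0.3,"tx":0,"ty":0,"tz":-0.1,"ax":0,"ay":0,"az":0},{"jaw":0.3,"tx":0,"ty":0,"tz":0,"ax":0,"ay":0,"az":0},{"jaw":0.3,"tx":0,"ty":0,"tz":0,"ax":0,"ay":0,"az":0},{"jaw":0.3,"tx":0,"ty":0,"tz":0,"ax":0,"ay":0,"az":0},{"jaw":0.3,"tx":-0.7,"ty":0.9,"tz":1.6,"ax":0,"ay":0,"az":0},{"jaw":0.3,"tx":-2.1,"ty":2.7,"tz":4.8,"ax":0,"ay":0,"az":0},{"jaw":0.3,"tx":-5,"ty":6.5,"tz":10,"ax":0,"ay":0,"az":0},{"jaw":0.3,"tx":-9,"ty":11,"tz":14,"ax":0,"ay":0,"az":0},{"jaw":0.3,"tx":-16,"ty":13,"tz":16,"ax":0,"ay":0,"az":0},{"jaw":0.3,"tx":-18,"ty":18,"tz":18,"ax":0,"ay":0,"az":0}]'
python3 - <<'E'
from h import *; from rig import manip
for n in("top","scene"):
  im=manip.get_image(n);np.savez(n+"6.npz",**im)
t=load("top6");s=load("scene6")
a=t["pixels"][160:285,310:450];b=s["pixels"][100:225,140:280]
cv2.imwrite("pics/p7.png",np.uint8(255*(cv2.resize(np.hstack([a,b]),None,fx=2.8,fy=2.8)/255.)**.6))
deg=lambda a:np.degrees(np.arctan2(a[1],a[0])).round(2)
for n,im in(("top",t),("scene",s)):
    C=cloud(im);q=((C-O)@np.c_[EX,EY,[0,0,1]])*1e3
    m=(abs(q[...,0]+95)<23)&(abs(q[...,1])<30)&(q[...,2]>85)&(q[...,2]<110);p=q[m]
    r=cv2.minAreaRect(p[:,:2].astype(np.float32));print(n,"grip top",np.round(r[0],1),np.round(r[1],1),"z",np.median(p[:,2]).round(1))
    P=lambda x,y:proj(im,m2w(x,y,64))[0]
    e=edge(im,P(-70,90),P(-70,30),.064,1,3);print("front",deg(e[1]),w2m(np.r_[e[0],.064]).round(1))
e=edge(s,proj(s,m2w(-65,95,64))[0],proj(s,m2w(0,95,64))[0],.064,-1,3);print("y+",deg(e[1]),w2m(np.r_[e[0],.064]).round(1))
E
```

```text
position: [0.5991, -0.1611, 0.0637]
contact_force: [-3.6, 1.9, 6.3]
clock: 26.58
position: [0.4257, 0.0056, 0.2365]
ee_rot: [0.267, 0.423, 0.856, -0.133]
contact_force: [1.1, 0.5, 0.0]
width: 0.0553
gripper_force: 0.0
top grip top [-96.4   1.8] [27.5 29.2] z 97.5
front -142.86 [-70.2 102.4  64. ]
scene grip top [-97.3   1.4] [29.3 29.1] z 95.8
front -141.77 [-71.1 104.5  64. ]
y+ -53.06 [-77.2  95.7  64. ]
```

View pics/p7.png

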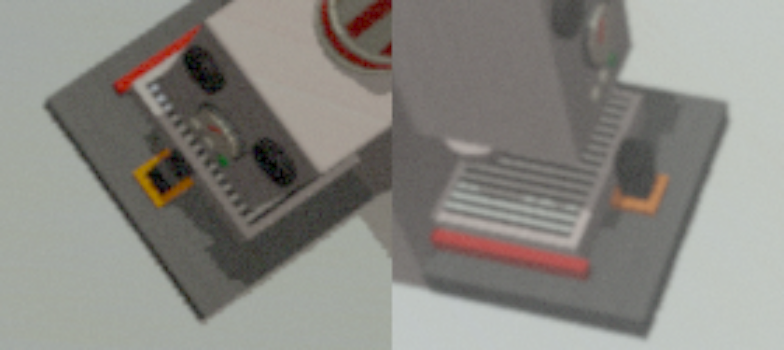

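The block stands in the socket at (165,178) left and (638,170) right. Its grip top is at 97 mm as expected, the tray is flush and unmoved, and the arm is clear.

```bash
python3 -c "
from rig import manip
print(manip.sign_off())"
```

```text
the job is handed in; nothing more can be done
None
```

The job is handed in: by the last camera check the tray sat flush against both stops and the locking block stood fully home in the socket; the arm was clear and never went near the bystanders (their positions were not re-measured), and sign-off returned no verdict.

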